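# Start breakfast: kettle lid, kettle switch, toaster lever

## Robot

A 7-joint arm with a two-finger parallel gripper is mounted at the origin on a cart in front of the work surface, level with it; the furniture and walls round the work are solid. World frame = base frame: x ahead of the robot, y to its left, z up, the work surface at z = 0. Lengths are in mm, angles in rad, forces in N, time in s.
With the tool pointing down it reaches from about 425 to 875 mm from the base axis. Payload 8.4 kg.
Tool frame: the origin (TCP) lies midway between the tips of the shut fingers; the grasp point (between the pads) lies 19 mm behind it; z points along the fingers, y is the line along which they close (so a half turn about z gives the same grasp; the last joint's range is limited). The gripper opens to 87 mm and grips with 3 to 60 N. Pads are 19 mm wide; open, the fingers measure 117 mm over their backs; the gripper's body (75 mm by 190 mm) begins 51 mm behind the grasp point.
Start: joints at [-1.304, 0.333, 0.04, 1.465, -0.013, 1.343, -0.059], TCP at [232.502, 606.965, 222.546] pointing down, gripper open.
Joint ranges: [-2.58, 2.58], [-0.38, 2.09], [-1.3, 1.39], [0.25, 2.4], [-1.5, 4.64], [0.08, 2.09], [-2.65, 2.65]. Speed limits (rad/s): [2.22, 2.22, 2.79, 2.79, 3.14, 3.14, 3.14].

## Interface

Orientations are given as a unit quaternion [w, x, y, z].
In Python, from workcell import movep, servo_line, movej, grip, sleep, inverse_kinematics, get_obs, capture, MotionError, sign_off gives the robot as it stands. Calls block until the motion is done:
- movep(position, orientation): joint-space move of the TCP to a pose.
- servo_line(position, orientation=None, v=150, guard=None): straight line of the TCP; orientation=None keeps the orientation; v is the mean speed in mm/s. With guard (N) it stops when the force on the tool has changed by that much, and returns True; else False.
- movej(angles): joint-space move.
- grip(opening): finger opening in mm; the grip force is fixed at half the most; returns when the fingers have stopped.
- sleep(seconds).
- inverse_kinematics(position, orientation): joint angles nearest the present ones, or None.
- get_obs(): the state.
- capture(name): name is "scene" or "top"; returns a dict with "image" (400x640x3 uint8, red, green, blue), "z_map" (400x640 float32, mm along the optical axis (not along the pixel's ray), 0 where there is no reading), "fovy" (degrees; the focal length in pixels is half the picture's height over the tangent of half this angle, whatever the lens; pixels are square), "cx", "cy" (the principal point, pixels), "pose" (4x4, takes a point from camera to world coordinates). Camera axes: x right, y up, looking along -z (the intrinsics and any distortion apply to the point x, -y, -z); pixel columns grow to the right and rows downward; lengths in mm; the calibration is good to about 2 mm. A picture is of the moment at which its call begins.
A pose or a line that the arm cannot do raises MotionError and nothing moves.
- sign_off(): hands the job in; it is judged then, once.
The state is a dict: "clock": time; "joints": joint angles; "dq": joint speeds; "tau": joint torques, N m; "tcp_pos": TCP position; "ee_rot": TCP orientation; "force": force on the tool from outside, world axes, zero at the start; "moment": the same for the moment, N m; "grip_width": finger opening in mm; "gripper_force": force on a finger pad.
Only numpy, scipy, OpenCV 4.12 (cv2) and the standard library are available. Lean on these libraries where they do the work, as an engineer would, in place of code of your own. Each camera call takes 0.05 s, during which the arm holds its last target. There are 200 camera calls.

## Task

Get breakfast going on the worktop between the hob and the sink, with light pushes of the fingertips only: first press the kettle's raised lid down until it is fully shut, then press the kettle's switch fully down so the water heats, and last, since toast is quicker than water, push the toaster's lever all the way down so that the bread sinks in. Do not grip, lift or shift the kettle, its lid or the toaster, press gently, leave everything else where it stands, and take the hand away at the end.

Things in the scene. Friction and masses are not known exactly. Their poses are not given: they have to be found in the camera images.
- kettle: cream cone-shaped electric kettle, foot 200 mm across, 278 mm tall with its black bow handle, 0.95 kg, loose on a round power base, its foot 18 mm above the worktop. Origin: centre of the foot's underside; z up, +y to the spout, -y to the switch. Walls slope from radius 97 mm at the foot to 45 mm at 177 mm up. The bow, 14 mm thick, spans the y-z plane over the lid, y -65 to 68 mm, up to z 276 mm
- lid_top (a point): centre of the kettle lid's flat upper face, on the lid (moves with it). The lid is a disc of radius 42 mm; its middle carries a knob of radius 12 mm, 20 mm high, under the bow handle. Treat the bow's whole plane as blocked: press the face 15 to 40 mm from the centre along the kettle's +x or -x, beside the bow
- kettle_lid (a joint): height of the kettle's lid above its shut position (m): 0 = fully shut, starts 0.010 to 0.018 raised. It slides straight up and down, has no spring, stays where it is left, and goes down with a push of about 1 N to a hard stop
- switch_top (a point): point on top of the kettle's switch, 8 mm inside its outer end (moves with it). The switch is a black paddle 22 mm wide that sticks out from the foot of the kettle along the kettle's -y, from 89 to 113 mm from the kettle's axis; at the start this top is about 52 mm above the worktop
- kettle_switch (a joint): angle of the kettle's switch (rad): 0 = up (off), 0.314 = fully down (on), when the outer end has sunk 8 mm. Hinged 87 mm from the kettle's axis; no spring, stays where it is left; a slow push (20 mm/s or less) of 2 to 5 N near its outer end takes it to its hard stop
- toaster: cream two-slot toaster, body 284 mm long, 165 mm wide and 195 mm high, 1.6 kg, standing loose. Origin: under its middle. Its z is up; its -x end (134 mm from the origin), roughly towards the robot, carries the lever. Two slices of bread stick out of the slots by about 35 mm
- lever_top (a point): centre of the top of the toaster's lever (moves with it): a black block 40 mm wide across the toaster, 18 mm high, that sticks out from the end wall, 134 to 154 mm from the origin along the toaster's -x. Its top starts about 168 mm above the worktop and ends at 100 mm; the wall behind it is 195 mm high, so lean the hand away from the wall
- toaster_lever (a joint): how far the toaster's lever is pushed down (m): 0 = up, 0.068 = fully down. No spring, stays where it is left; needs about 1 N, then meets a hard stop
- egg_timer: red and white dome egg timer, 61 mm across, 60 mm high, near the front edge; bystander. Origin under its middle
- teaspoon: steel teaspoon, 132 mm long, lying near the front edge; bystander. Origin under its middle
- mug: white mug, 80 mm across, 92 mm high, in front of the sink; bystander. Origin under its middle
- sink_plug: black rubber sink plug, 48 mm across, in front of the sink; bystander. Origin under its middle

How it is judged (in metres and radians):
On the way, in this order (a step that is already met when the one before it is completed fails the run):
1. the kettle's lid is pressed fully shut (value of joint kettle_lid below 0.002 m), for 0.2 s.
2. then the kettle's switch is pressed fully down (value of joint kettle_switch above 0.25 rad), for 0.2 s.
3. then the toaster's lever is pushed all the way down (value of joint toaster_lever above 0.064 m), for 0.2 s.
At the end, for the whole second after the job is handed in: the kettle's lid is shut (within 3 mm), its switch is down (over 0.24 of 0.314 rad), the toaster's lever is down (over 63 of 68 mm), kettle and toaster stand upright, at rest, within 20 mm of where they stood, and so do the bystanders (value of joint kettle_lid below 0.003 m and value of joint kettle_switch above 0.24 rad and value of joint toaster_lever above 0.063 m and distance of each of kettle, toaster, egg_timer, teaspoon, mug, sink_plug from where it was at the start of the episode below 0.02 m and angle between each of kettle, toaster's own z axis and vertical below 0.05 rad and linear speed of each of kettle, toaster below 0.02 m/s); the robot touches nothing.
It fails at once if the kettle is lifted or shifted (height (world z) of kettle above 0.028 m or distance of kettle from where it was at the start of the episode above 0.02 m or angle between kettle's own z axis and vertical above 0.15 rad).
It fails at once if the toaster is lifted or shifted (height (world z) of toaster above 0.012 m or distance of toaster from where it was at the start of the episode above 0.02 m or angle between toaster's own z axis and vertical above 0.15 rad).
It fails at once if the kettle's lid is pulled up (value of joint kettle_lid above 0.024 m).
It fails at once if the kettle or the toaster is pressed hard (over 40 N) (contact force between any of the fingers, the arm and kettle above 40 N or contact force between any of the fingers, the arm and toaster above 40 N).
It fails at once if a bystander is disturbed (over 20 mm) (distance of any of egg_timer, teaspoon, mug, sink_plug from where it was at the start of the episode above 0.02 m).
It also fails if it takes over 61 s, if anything falls off the work surface, if the arm or the gripper's body presses on something with over 40 N, if the wrist force passes 120 N, or if a joint passes its speed limit or range.

## Working session

There is one attempt and no reset: what is moved stays moved. The work goes in short steps, each a Python script; the robot and the scene stay as the last script left them, time stands still between calls to the robot, and variables do not carry over. Pictures are saved under pics/ and viewed, at most 10 in all, crops included, and the job is handed in when it is done.

```bash
ls; mkdir -p pics; cat > h.py <<'E'
import numpy as np, cv2
from workcell import *
def cap(n,f):
    c=capture(n); np.savez(f'pics/{f}.npz',**{k:c[k] for k in c}); cv2.imwrite(f'pics/{f}.png',c['image'][:,:,::-1]); return c
def cloud(c):
    z=np.asarray(c['z_map'],float);H,W=z.shape
    f=H/2/np.tan(np.radians(float(c['fovy']))/2)
    v,u=np.mgrid[:H,:W]
    P=np.stack([(u-c['cx'])/f*z,-(v-c['cy'])/f*z,-z,np.ones_like(z)],-1)@np.asarray(c['pose']).T
    P=P[...,:3]; P[z==0]=np.nan
    return P
E
python3 - <<'E'
from h import *
for n in('scene','top'):
    c=cap(n,n+'0'); print([ (k,c[k]) for k in c if k not in('image','z_map')])
print(get_obs())
E
```

```text
pics
[('fovy', 53.10026184793547), ('cx', 314.2540207856384), ('cy', 191.13502084485847), ('pose', array([[ 7.00005015e-01,  3.76076499e-01, -6.07090970e-01,
        -1.71198561e+02],
       [-7.14106777e-01,  3.60677848e-01, -5.99969166e-01,
        -9.02493557e+02],
       [-6.67003866e-03,  8.53509201e-01,  5.21035079e-01,
         7.82752623e+02],
       [ 0.00000000e+00,  0.00000000e+00,  0.00000000e+00,
         1.00000000e+00]]))]
[('fovy', 56.745427861447716), ('cx', 319.07186890769225), ('cy', 202.08195623365913), ('pose', array([[-8.39313469e-03,  9.98898366e-01, -4.61693675e-02,
         4.88740469e+02],
       [-9.99964151e-01, -8.43582935e-03, -7.29971952e-04,
        -1.79571584e+02],
       [-1.11864469e-03,  4.61615856e-02,  9.98933359e-01,
         1.19839074e+03],
       [ 0.00000000e+00,  0.00000000e+00,  0.00000000e+00,
         1.00000000e+00]]))]
{'clock': 0.1, 'joints': array([-1.30416894,  0.33387193,  0.0399053 ,  1.46615673, -0.01337826,
        1.34330206, -0.05851996]), 'dq': array([-0.00076465, -0.00067004,  0.00201949, -0.00360436, -0.0011117 ,
        0.00025367,  0.00194485]), 'tau': array([ 4.63904071e-03, -6.57808471e+01,  1.34034801e+00, -4.04711545e+01,
       -5.96846896e-02,  4.09346446e-02,  5.71205453e-05]), 'tcp_pos': array([232.42077302, 606.58304446, 221.74096347]), 'ee_rot': array([-6.90300256e-05,  1.81925139e-01,  9.83312108e-01, -7.32916756e-04]), 'force': array([ 0.59753168, -0.68078091, -0.07139982]), 'moment': array([0.06018865, 0.0423118 , 0.02056234]), 'gripper_force': 0.0, 'grip_width': 86.45744743253915}
```

View pics/scene0.png

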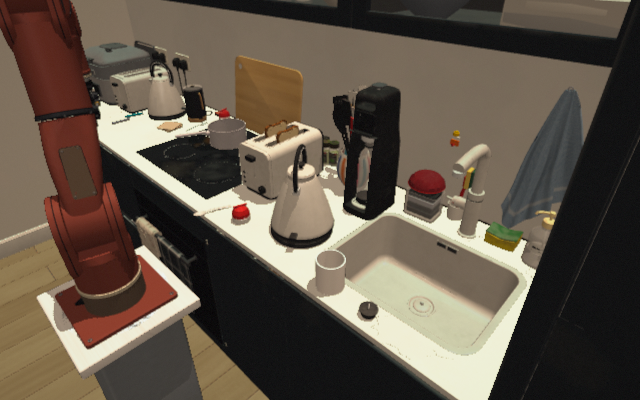

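View pics/top0.png

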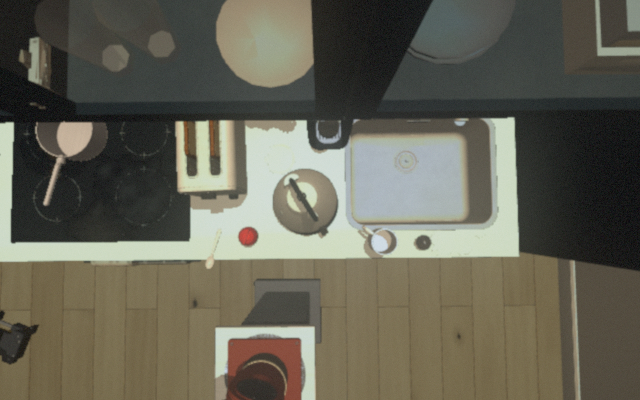

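The scene view shows the kettle at about (302,200), the toaster at (280,160), the egg timer at (241,212) and the mug at (330,272). In the top view the kettle is at (305,202) with its bow running from (290,180) to (318,222) and its switch near (323,234). The toaster's lever end is near (211,195).

```bash
python3 - <<'E'
from h import *
a=cv2.imread('pics/top0.png')[115:265,165:345]; cv2.imwrite('pics/c1.png',cv2.resize(a,None,fx=4,fy=4,interpolation=cv2.INTER_CUBIC))
b=cv2.imread('pics/scene0.png')[115:255,190:350]; cv2.imwrite('pics/c2.png',cv2.resize(b,None,fx=4,fy=4,interpolation=cv2.INTER_CUBIC))
c=np.load('pics/top0.npz');P=cloud(c);np.set_printoptions(precision=0,suppress=True)
d=np.load('pics/scene0.npz');Q=cloud(d)
for n,X in(('top',P),('sc',Q)):
  for (u,v) in ([(290,180),(318,222),(305,202),(323,234),(211,157),(211,195),(248,237),(380,242),(423,242),(260,105),(260,110),(260,220)] if n=='top' else [(302,150),(302,235),(250,183),(241,212),(330,272)]):
    print(n,u,v,X[v,u])
# table-plane kettle circle: points by height slice
A=np.vstack([P.reshape(-1,3),Q.reshape(-1,3)]);A=A[~np.isnan(A).any(1)]
np.save('pics/A.npy',A)
B=A[(np.hypot(A[:,0]-A[0,0],0)>-1)]
kc=P[202,305][:2]
from scipy.optimize import least_squares
K=A[(np.hypot(*(A[:,:2]-kc).T)<130)&(A[:,2]>50)&(A[:,2]<170)]
r=least_squares(lambda p:np.hypot(K[:,0]-p[0],K[:,1]-p[1])-(97-(K[:,2]-18)*52/177),[*kc],loss='soft_l1',f_scale=2)
print('kettle',r.x,len(K),np.median(abs(r.fun)))
kc=r.x
# bow
W=A[(np.hypot(*(A[:,:2]-kc).T)<80)&(A[:,2]>245)];w=W[:,:2].mean(0);s=np.linalg.svd(W[:,:2]-w,full_matrices=False)
print('bow',w,s[2][0],np.degrees(np.arctan2(s[2][0][1],s[2][0][0])),len(W),W[:,2].max())
T=A[(A[:,2]>185)&(A[:,2]<200)&(A[:,0]>450)&(A[:,1]>20)&(A[:,1]<250)]
print('toaster',T.min(0),T.max(0),cv2.minAreaRect(T[:,:2].astype(np.float32)),len(T))
E
```

```text
top 290 180 [ 589. -106.  261.]
top 318 222 [ 481. -175.  109.]
top 305 202 [ 531. -145.  296.]
top 323 234 [ 443. -190.   51.]
top 211 157 [665. 122. 173.]
top 211 195 [559. 122. 169.]
top 248 237 [436.  42.  52.]
top 380 242 [ 414. -373.    5.]
top 423 242 [ 414. -507.   21.]
top 260 105 [660. -92. 652.]
top 260 110 [653. -92. 650.]
top 260 220 [488.  13.  -0.]
sc 302 150 [ 547. -144.  284.]
sc 302 235 [ 484. -202.   44.]
sc 250 183 [573. 167.  38.]
sc 241 212 [431.  31.  43.]
sc 330 272 [ 395. -397.   80.]
kettle [ 544. -139.] 3991 3.6777441820302954
bow [ 535. -143.] [-1. -1.] -148.4632578416459 465 298.902772084679
toaster [566.  57. 185.] [994. 249. 200.] ((783.07275390625, 145.2589111328125), (438.9641418457031, 163.32908630371094), 5.995172023773193) 3703
```

View pics/c1.png

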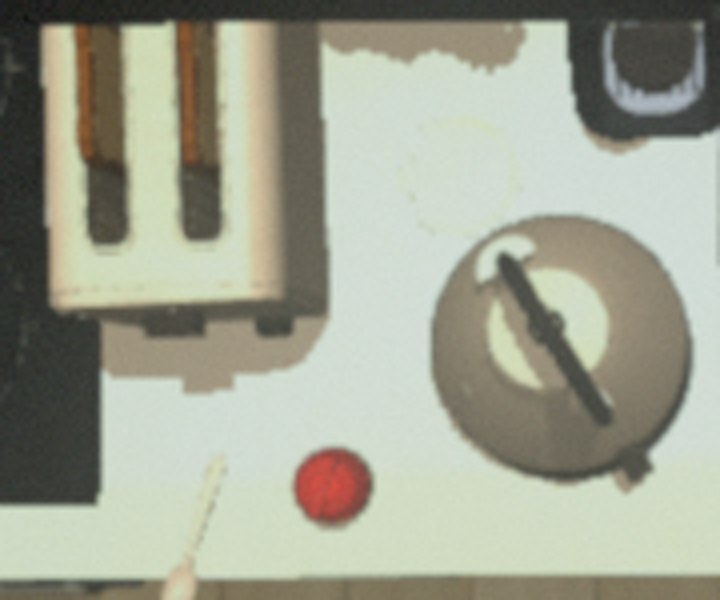

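View pics/c2.png

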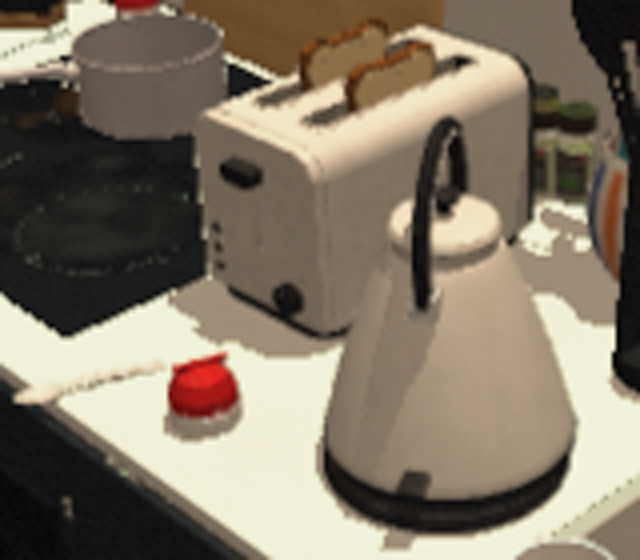

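The crops show the switch paddle at top pixel (323,231), pointing away from the spout at (292,179), and the knob at (301,196). The lever is at top pixel (209,197) and scene pixel (250,158).

```bash
cat >> h.py <<'E'
def ray(c,u,v,z):
    f=400/2/np.tan(np.radians(float(c['fovy']))/2); M=np.asarray(c['pose'])
    d=M[:3,:3]@np.array([(u-c['cx'])/f,-(v-c['cy'])/f,-1]); return M[:3,3]+d*(z-M[2,3])/d[2]
E
python3 - <<'E'
from h import *
from scipy.optimize import least_squares
np.set_printoptions(precision=1,suppress=True)
C={n:np.load(f'pics/{n}0.npz') for n in('top','scene')}
t,s=C['top'],C['scene']
px=lambda x,y:(165+x/4-.375,115+y/4-.375)
sx=lambda x,y:(190+x/4-.375,115+y/4-.375)
for n,c,p,z in [('knob top',t,px(545,325),229),('bow spout end',t,px(503,258),255),('bow back end',t,px(605,415),190),('switch tip',t,px(643,470),52),('switch sc',s,sx(413,478),52),('lever front mid',t,px(175,332),168),('lever sc top mid',s,sx(237,160),168),('toast knob',t,px(275,330),60),('bow top sc',s,sx(450,122),292),
  ('tL',t,px(52,305),185),('tR',t,px(285,300),185),('tR low',t,px(328,312),20)]:
    print(n,p,ray(c,*p,z))
for n,c in C.items():
    A=cloud(c).reshape(-1,3);im=c['image'].reshape(-1,3).astype(int);k=~np.isnan(A).any(1);A=A[k];im=im[k]
    print(n,'table z',np.median(A[(abs(A[:,0]-460)<15)&(abs(A[:,1])<15)][:,2]))
    K=A[(np.hypot(A[:,0]-540,A[:,1]+142)<110)&(A[:,2]>45)&(A[:,2]<165)]
    r=least_squares(lambda p:np.hypot(K[:,0]-p[0],K[:,1]-p[1])-(97-(K[:,2]-18)*52/177)-p[2],[540,-142,0],loss='soft_l1',f_scale=2)
    print('axis',r.x,len(K),np.median(abs(r.fun)))
    L=A[(np.hypot(A[:,0]-r.x[0],A[:,1]-r.x[1])<38)&(A[:,2]>180)&(A[:,2]<222)]
    print('lid',np.percentile(L[:,2],[10,50,90]),len(L))
    D=A[(im.sum(1)[:]<250)&(A[:,2]>145)&(A[:,2]<178)&(A[:,0]>530)&(A[:,0]<585)&(A[:,1]>70)&(A[:,1]<200)]
    print('lever',len(D),D.min(0) if len(D) else'',D.max(0) if len(D) else'',np.median(D,0))
    S=A[(im.sum(1)<200)&(A[:,2]>35)&(A[:,2]<60)&(A[:,0]>420)&(A[:,0]<470)&(A[:,1]>-215)&(A[:,1]<-165)]
    print('switch',len(S),S.min(0) if len(S) else'',S.max(0) if len(S) else'',np.median(S,0))
    T=A[(A[:,2]>193)&(A[:,2]<199)&(A[:,0]>555)&(A[:,0]<720)&(A[:,1]>30)&(A[:,1]<250)]
    print('toaster top',T.min(0),T.max(0),cv2.minAreaRect(T[:,:2].astype(np.float32)))
    W=A[(A[:,2]<150)&(A[:,2]>40)&(A[:,0]>550)&(A[:,0]<595)&(A[:,1]>50)&(A[:,1]<200)]
    if len(W)>50:
        a=np.polyfit(W[:,1],W[:,0],1);print('end wall x=a*y+b',a,len(W))
E
```

```text
knob top (300.875, 195.875) [ 550.2 -131.3  229. ]
bow spout end (290.375, 179.125) [ 591.7 -106.   255. ]
bow back end (315.875, 218.375) [ 491.  -169.8  190. ]
switch tip (325.375, 232.125) [ 448.7 -197.4   52. ]
switch sc (292.875, 234.125) [ 460.5 -187.2   52. ]
lever front mid (208.375, 197.625) [551.4 129.7 168. ]
lever sc top mid (248.875, 154.625) [561.7 139.7 168. ]
toast knob (233.375, 197.125) [558.9  85.1  60. ]
bow top sc (302.125, 145.125) [ 559.2 -132.7  292. ]
tL (177.625, 190.875) [569.6 209.1 185. ]
tR (235.875, 189.625) [571.7  49.2 185. ]
tR low (246.625, 192.625) [575.4  52.1  20. ]
top table z -1.0847006613967096
axis [ 547.5 -133.7    8. ] 1677 1.1488935977674029
lid [214.3 216.8 219.5] 443
lever 91 [550.4 112.2 146.3] [568.5 199.  170. ] [558.9 130.8 165.3]
switch 0   [nan nan nan]
toaster top [568.1  65.9 193. ] [719.4 203.5 198.8] ((644.1688842773438, 134.38137817382812), (151.85397338867188, 136.7819061279297), 0.6534828543663025)
end wall x=a*y+b [ -0.1 580.5] 219
scene table z -1.004317062606276
axis [ 549.9 -133.9    6.6] 2352 1.6936066531715896
lid [214.7 216.6 218.6] 165
lever 76 [547.2 111.6 146.4] [572.3 175.2 168.4] [554.7 126.  161.3]
switch 46 [ 441.3 -205.9   45. ] [ 468.8 -179.4   54. ] [ 453.1 -193.4   51.1]
toaster top [573.5  68.8 193. ] [719.  192.3 198.9] ((646.0261840820312, 131.26893615722656), (144.6122283935547, 122.63217163085938), 1.0992802381515503)
end wall x=a*y+b [ -0.1 580.2] 782
  return _methods._mean(a, axis=axis, dtype=dtype,
  ret = um.true_divide(
```

```bash
cat >> h.py <<'E'
from scipy.spatial.transform import Rotation as Ro
def quats(L,deg):
    L=np.array([*L,0.])/np.linalg.norm(L);a=np.radians(deg);z=-L*np.sin(a)-np.array([0,0,np.cos(a)])
    out=[]
    for s in(1,-1):
        y=s*np.cross([0,0,1],L);out.append(Ro.from_matrix(np.stack([np.cross(y,z),y,z],1)).as_quat()[[3,0,1,2]])
    return out
ky=np.array([.853,.522]);kx=np.array([.522,-.853]);kc=np.array([549,-133.])
E
python3 - <<'E'
from h import *
np.set_printoptions(precision=3,suppress=True)
for n in('top','scene'):
    A=cloud(np.load(f'pics/{n}0.npz')).reshape(-1,3)
    W=A[(A[:,2]<165)&(A[:,2]>75)&(A[:,0]>545)&(A[:,0]<600)&(A[:,1]>60)&(A[:,1]<200)&(abs(A[:,1]-130)>28)]
    a=np.polyfit(W[:,1],W[:,0],1);k=abs(np.polyval(a,W[:,1])-W[:,0])<4;a=np.polyfit(W[k,1],W[k,0],1);print(n,'wall',a,np.polyval(a,130),len(W),k.sum())
    V=A[(A[:,2]<160)&(A[:,2]>60)&(A[:,0]>590)&(A[:,0]<720)&(A[:,1]>35)&(A[:,1]<65)]
    if len(V)>20: print('side',np.polyfit(V[:,0],V[:,1],1),len(V))
    F=A[(A[:,2]<166)&(A[:,2]>152)&(A[:,0]>540)&(A[:,0]<562)&(A[:,1]>100)&(A[:,1]<160)];print('lever front',F.mean(0) if len(F) else '',len(F))
def chk(n,p,qs):
    for i,q in enumerate(qs):
        j=inverse_kinematics(p,q);print(n,i,p,j if j is not None else None)
for dg in(25,):
  for z in (260,195): chk('lid',[*(kc-25*kx),z],quats(-kx,dg))
  for z in (110,40): chk('sw',[*(kc-102*ky),z],quats(-ky,dg))
for dg in (35,42):
  for z in(220,95): chk(f'lev{dg}',[561,130,z],quats([-1,0],dg))
chk('via',[350,280,400],quats([-1,0],0))
print(get_obs()['joints'])
E
```

```text
top wall [ -0.039 572.908] 567.7768379897836 76 76
side [ 0.039 28.074] 309
lever front [554.482 130.173 163.44 ] 48
scene wall [ -0.038 576.407] 571.4160579800823 311 303
side [ 0.041 27.343] 453
lever front [553.131 127.948 160.167] 37
lid 0 [np.float64(535.95), np.float64(-111.675), 260] None
lid 1 [np.float64(535.95), np.float64(-111.675), 260] [-0.898 -0.137  0.699  1.94   0.536  1.197  0.181]
lid 0 [np.float64(535.95), np.float64(-111.675), 195] None
lid 1 [np.float64(535.95), np.float64(-111.675), 195] [-0.893 -0.068  0.732  2.031  0.523  1.048  0.151]
sw 0 [np.float64(461.994), np.float64(-186.244), 110] [-0.401 -0.039  0.99   2.197 -0.496  0.839 -0.118]
sw 1 [np.float64(461.994), np.float64(-186.244), 110] None
sw 0 [np.float64(461.994), np.float64(-186.244), 40] [-0.361  0.198  1.025  2.254 -0.848  0.805  0.233]
sw 1 [np.float64(461.994), np.float64(-186.244), 40] None
lev35 0 [561, 130, 220] [-0.381 -0.188 -0.086  2.17   0.419  0.644 -2.311]
lev35 1 [561, 130, 220] [-1.    -0.255  0.457  2.194  0.633  0.724  0.66 ]
lev35 0 [561, 130, 95] None
lev35 1 [561, 130, 95] [-0.901 -0.038  0.423  2.331  0.795  0.398  0.423]
lev42 0 [561, 130, 220] [-0.038 -0.232 -0.423  2.254  0.492  0.485 -2.421]
lev42 1 [561, 130, 220] [-1.012 -0.304  0.418  2.291  0.878  0.659  0.411]
lev42 0 [561, 130, 95] None
lev42 1 [561, 130, 95] [-0.372 -0.02  -0.152  2.397  1.286  0.353 -0.105]
via 0 [350, 280, 400] [-1.194 -0.147  0.365  1.621  0.053  1.659 -2.399]
via 1 [350, 280, 400] [-0.985 -0.128  0.185  1.613  0.024  1.655  0.772]
[-1.304  0.334  0.04   1.466 -0.013  1.343 -0.059]
```

```bash
python3 - <<'E'
from h import *
np.set_printoptions(precision=1,suppress=True)
grip(0)
o=get_obs();servo_line([*o['tcp_pos'][:2],400])
movep([350,280,400],quats([-1,0],0)[1])
q=quats(-kx,25)[1];p=kc-25*kx
movep([*(p-20*kx),330],q)
servo_line([*p,235],q,v=100)
f0=get_obs();print(f0['tcp_pos'],f0['force'])
r=servo_line([*p,190],v=15,guard=6)
f=get_obs();print(r,f['tcp_pos'],f['force'],f['clock'])
sleep(.4);f=get_obs();print(f['tcp_pos'],f['force'])
c=cap('scene','s1');b=c['image'][90:250,190:390,::-1]; cv2.imwrite('pics/c3.png',cv2.resize(b,None,fx=3.5,fy=3.5,interpolation=cv2.INTER_CUBIC))
E
```

```text
[ 536.3 -111.5  235.6] [-0.2  1.  -0.3]
True [ 536.2 -111.7  209.1] [-3.6  1.4  7.3] 8.6417
[ 536.2 -111.7  209.1] [-4.2  1.5  7.7]
```

View pics/c3.png

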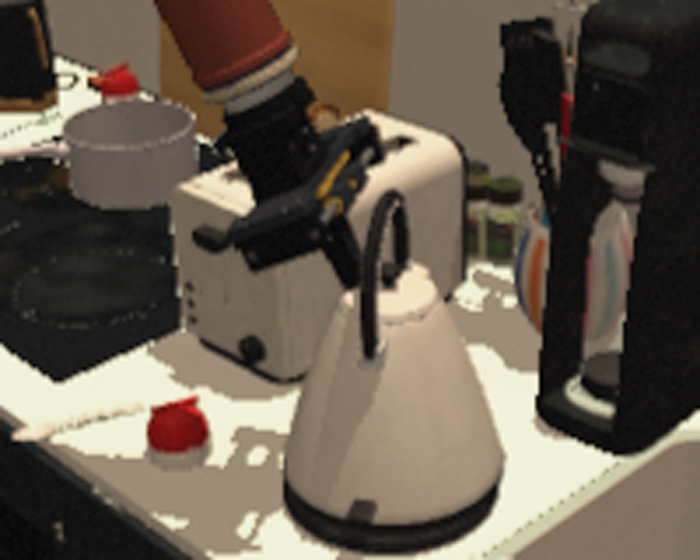

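The crop shows the fingertip on the lid at (350,285), beside the bow, and the lid now sits on the kettle's rim. I'll check its height once the hand is clear.

```bash
python3 - <<'E'
from h import *
np.set_printoptions(precision=1,suppress=True)
p=kc-25*kx
servo_line([*p,240],v=60)
servo_line([*(p-30*kx),330])
for n in('scene','top'):
    c=cap(n,n+'2');A=cloud(c).reshape(-1,3);A=A[~np.isnan(A).any(1)]
    L=A[(np.hypot(A[:,0]-kc[0],A[:,1]-kc[1])<38)&(A[:,2]>180)&(A[:,2]<222)]
    print(n,'lid',np.percentile(L[:,2],[10,50,90]),len(L))
print(get_obs()['force'],get_obs()['clock'])
E
```

```text
scene lid [202.3 205.1 208.1] 193
top lid [202.6 205.1 207.7] 437
[ 0.2 -0.1  0.1] 10.65
```

```bash
python3 - <<'E'
from h import *
np.set_printoptions(precision=1,suppress=True)
p=kc-29*kx
servo_line([*p,220],v=150)
r=servo_line([*p,195],v=12,guard=12)
f=get_obs();print(r,f['tcp_pos'],f['force'],f['clock'])
servo_line([*p,240],v=80)
servo_line([*(kc-60*kx),340])
q=quats(-ky,25)[0]
movep([*(kc-170*ky),260],q)
s=kc-103*ky
servo_line([*(kc-125*ky),110],q); servo_line([*s,75],v=60)
f=get_obs();print(f['tcp_pos'],f['force'],f['clock'])
r=servo_line([*s,35],v=12,guard=8)
f=get_obs();print(r,f['tcp_pos'],f['force'],f['clock'])
sleep(.3)
f=get_obs();print(r,f['tcp_pos'],f['force'],f['clock'])
c=cap('scene','s3');b=c['image'][130:270,210:390,::-1]; cv2.imwrite('pics/c4.png',cv2.resize(b,None,fx=4,fy=4,interpolation=cv2.INTER_CUBIC))
E
```

```text
True [ 534.1 -108.3  208.3] [-4.4  2.   9.3] 12.6917
[ 461.2 -187.1   75.3] [-0.2  0.6  0.4] 16.975
True [ 460.7 -186.9   53.4] [0.5 0.  1.9] 18.8
True [ 460.7 -186.7   53.5] [ 0.7 -1.   0.2] 19.1
```

View pics/c4.png

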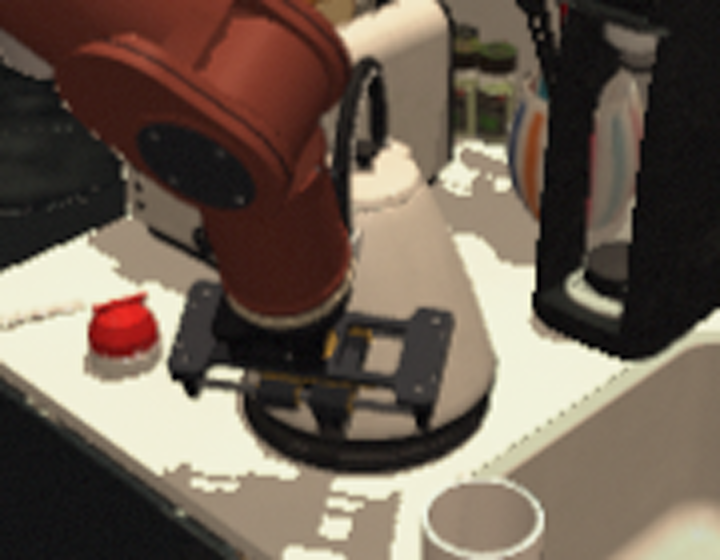

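The crop shows the fingers at about (325,420), over the switch, with the hand leaning off the kettle's wall. The guard tripped early at z 53.5, probably on first contact, so I'll keep pressing.

```bash
python3 - <<'E'
from h import *
np.set_printoptions(precision=1,suppress=True)
s=kc-103*ky
for i in range(4):
    r=servo_line([*s,40],v=8,guard=8); f=get_obs();print(r,f['tcp_pos'],f['force'])
    sleep(.25); f=get_obs();print(f['tcp_pos'],f['force'],f['clock'])
    if f['force'][2]>6 or not r: break
E
```

```text
True [ 460.8 -186.7   51.4] [-3.1  0.3  8.1]
[ 460.8 -186.8   51.4] [-2.   0.2  7.6] 20.025
```

```bash
python3 - <<'E'
from h import *
servo_line([*(kc-108*ky),75],v=60)
servo_line([*(kc-190*ky),230],v=200)
c=cap('top','t4')
a=cv2.imread('pics/top0.png')[210:245,300:345];b=cv2.imread('pics/t4.png' if 0 else 'pics/t4.png')[210:245,300:345]
d=cap('scene','s4');e=cv2.imread('pics/scene0.png')[215:255,265:325];g=cv2.imread('pics/s4.png')[215:255,265:325]
R=lambda i:cv2.resize(i,(380,290),interpolation=cv2.INTER_CUBIC)
cv2.imwrite('pics/c5.png',np.vstack([np.hstack([R(a),R(b)]),np.hstack([R(e),R(g)])]))
np.set_printoptions(precision=1,suppress=True)
for n in('scene0','s4','top0','t4'):
    A=cloud(np.load(f'pics/{n}.npz')).reshape(-1,3);D=A[:,:2]-kc;y=D@ky;x=D@kx
    k=(y<-100)&(y>-116)&(abs(x)<9)&(A[:,2]>30)&(A[:,2]<65);print(n,k.sum(),np.c_[-y[k],x[k],A[k,2]])
E
```

```text
scene0 19 [[100.1  -6.8  52.3]
 [105.6  -5.2  52.9]
 [103.5  -2.8  51.7]
 [102.1  -0.1  51.2]
 [101.3   2.8  51. ]
 [100.2   5.6  50.7]
 [101.    8.9  51.8]
 [106.6  -8.2  49.4]
 [106.1  -5.2  49.6]
 [106.6  -1.9  50.5]
 [105.4   0.8  50. ]
 [109.4   5.1  53.8]
 [106.8   7.4  52.2]
 [114.1  -6.   51.7]
 [114.1   0.2  52.7]
 [111.6   2.6  51.3]
 [111.    5.5  51.3]
 [109.4   8.1  50.6]
 [115.4   3.6  50.6]]
s4 29 [[101.1  -6.6  49.3]
 [103.1  -2.9  51.4]
 [100.3   2.5  50.3]
 [100.2   5.6  50.7]
 [103.9  -5.9  47.8]
 [104.2  -2.7  48.5]
 [105.6   0.9  50.2]
 [102.6   3.1  48.3]
 [101.8   5.9  48.2]
 [101.3   8.9  48.3]
 [105.9  -8.5  45.1]
 [106.   -5.4  45.7]
 [107.6  -1.8  47.5]
 [108.    1.4  48.3]
 [108.1   4.6  49. ]
 [108.7   7.9  50. ]
 [109.8  -7.5  44.5]
 [110.1  -4.2  45.3]
 [112.7  -0.3  47.9]
 [111.4   2.4  47.3]
 [111.4   5.5  47.9]
 [107.9   7.5  45.5]
 [114.7  -6.1  44.7]
 [115.4  -2.7  45.8]
 [114.4   0.1  45.5]
 [111.7   2.3  43.8]
 [113.5   6.   45.8]
 [112.1   8.6  45.2]
 [115.4  -6.   41.5]]
top0 31 [[101.    9.   49.6]
 [100.3   2.1  51.9]
 [101.9   4.7  50.9]
 [1
[... 522 characters left out ...]
 [113.4  -6.1  50. ]
 [114.9  -3.4  53.3]
 [115.9  -7.7  53.7]]
t4 30 [[100.9   9.   53. ]
 [100.4   2.1  46.8]
 [101.9   4.7  53.9]
 [103.5   7.4  51.8]
 [101.3  -2.2  47.8]
 [102.9   0.5  51.2]
 [104.6   3.1  47.7]
 [106.2   5.7  50.7]
 [108.    8.3  44.9]
 [102.3  -6.4  49.7]
 [103.9  -3.8  49.8]
 [105.5  -1.2  49.8]
 [107.2   1.5  49.6]
 [108.8   4.1  51.3]
 [110.5   6.7  48.1]
 [104.8  -8.   52. ]
 [106.4  -5.4  53.8]
 [108.2  -2.8  47.6]
 [109.8  -0.2  50.9]
 [111.5   2.4  49.5]
 [113.1   5.1  48.8]
 [114.8   7.7  46.7]
 [109.3  -7.1  45.6]
 [110.8  -4.4  49.7]
 [112.5  -1.8  46.5]
 [114.1   0.8  47.2]
 [115.8   3.4  46.4]
 [111.9  -8.8  46.2]
 [113.4  -6.1  49.8]
 [115.3  -3.5  42.1]]
```

View pics/c5.png

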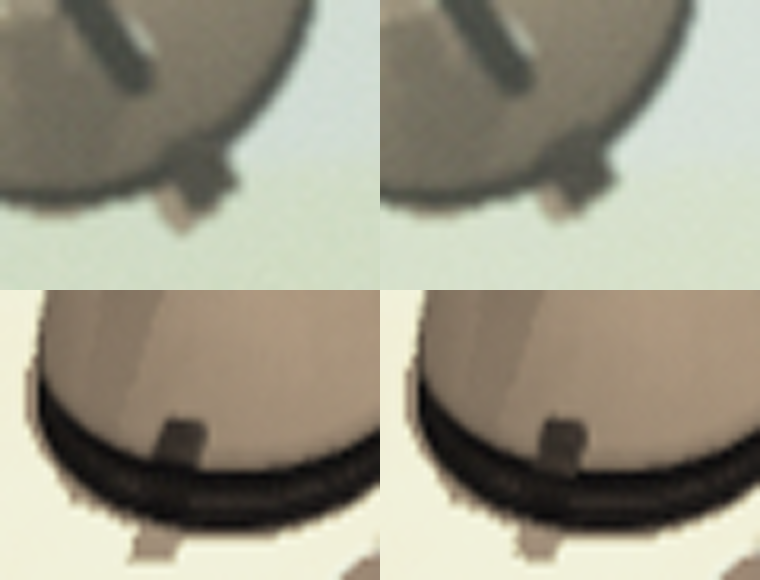

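Comparing before and after (right-hand panels), the paddle has sunk by about 5–6 mm and may not be fully down. I'll press again a little further out, clear of the wall.

```bash
python3 - <<'E'
from h import *
np.set_printoptions(precision=1,suppress=True)
s=kc-105.5*ky
servo_line([*s,62],v=150)
for i in range(5):
    r=servo_line([*s,40],v=8,guard=9); f=get_obs();print(r,f['tcp_pos'],f['force'])
    sleep(.25); f=get_obs();print(f['tcp_pos'],f['force'],f['clock'])
    if f['force'][2]>12 or not r: break
E
```

```text
True [ 459.2 -188.    50.7] [-4.3  0.6 10.5]
[ 459.2 -188.    50.7] [-3.2  0.5  8.8] 25.1083
True [ 459.2 -188.1   50.6] [-5.6  0.2 12. ]
[ 459.2 -188.1   50.6] [-4.7  1.4 10.5] 25.7333
True [ 459.3 -188.1   50.4] [-6.9  0.9 16.1]
[ 459.2 -188.1   50.5] [-6.4  1.2 14.3] 26.375
```

```bash
python3 - <<'E'
from h import *
np.set_printoptions(precision=1,suppress=True)
servo_line([*(kc-110*ky),75],v=80)
servo_line([*(kc-190*ky),230],v=250)
C=[capture('scene') for _ in range(14)]
np.save('pics/z5.npy',np.array([c['z_map'] for c in C]))
m=np.load('pics/scene0.npz');c=dict(C[0]);Z=np.array([c['z_map'] for c in C]);print('noise',np.nanstd(Z,0)[225:240,285:300].mean())
c['z_map']=np.mean(Z,0)
cv2.imwrite('pics/s5.png',np.mean([k['image'] for k in C],0).astype(np.uint8)[:,:,::-1])
for n,q in(('before',m),('after',c)):
    A=cloud(q);im=q['image'].astype(int).sum(2)
    D=A[...,:2]-kc;y=-(D@ky);x=D@kx
    k=(y<118)&(y>88)&(abs(x)<13)&(A[...,2]>30)&(A[...,2]<65)&(im<260)
    o=np.argsort(y[k]);T=np.c_[y[k],x[k],A[k][:,2],im[k]][o]
    print(n);print(T)
print(get_obs()['clock'])
E
```

```text
noise 25.411102
before
[[ 94.1 -12.   43.2 246. ]
 [ 94.9   7.2  50.7 233. ]
 [ 95.8   1.3  50.4 165. ]
 [ 96.9   4.7  51.8 192. ]
 [ 98.7  -4.1  51.7 146. ]
 [ 98.9  -0.9  52.4 146. ]
 [100.1  -6.8  52.3 166. ]
 [100.2   5.6  50.7 163. ]
 [101.    8.9  51.8 182. ]
 [101.3   2.8  51.  150. ]
 [102.1  -0.1  51.2 139. ]
 [103.5  -2.8  51.7 142. ]
 [105.3  10.1  51.5 184. ]
 [105.4   0.8  50.  136. ]
 [105.6  -5.2  52.9 144. ]
 [106.1  -5.2  49.6 142. ]
 [106.6  -8.2  49.4 163. ]
 [106.6  -1.9  50.5 141. ]
 [106.8   7.4  52.2 155. ]
 [107.9  10.7  49.8 214. ]
 [109.4   5.1  53.8 142. ]
 [109.4   8.1  50.6 164. ]
 [111.    5.5  51.3 153. ]
 [111.6   2.6  51.3 148. ]
 [113.   12.1  50.2 235. ]
 [114.1   0.2  52.7 146. ]
 [114.1  -6.   51.7 139. ]
 [115.   12.6  48.1 250. ]
 [115.4   3.6  50.6 157. ]
 [116.2  10.   52.3 170. ]
 [116.3  -2.2  54.  141. ]
 [117.    1.   51.4 142. ]
 [117.   -2.1  50.9 136. ]
 [117.5   7.3  52.8 165. ]
 [117.6   4.2  48.7 122. ]]
after
[[ 95.2 -11.7  44.  256. ]
 [ 95.6 -11.7  40.6 205. ]
 [ 95.9   7.5  51.5 235. ]
 [ 96.1   4.4  51.1 189. ]
 [ 96.4   1.4  50
[... 533 characters left out ...]
4.2  48.  139. ]
 [107.4  -8.1  46.3 175. ]
 [107.4   1.3  47.9 141. ]
 [107.7  -4.9  47.1 142. ]
 [108.   10.6  46.2 218. ]
 [110.1   8.2  47.4 150. ]
 [110.2   5.1  46.9 146. ]
 [110.6  -4.1  45.6 146. ]
 [110.7  11.3  44.5 235. ]
 [110.7   2.2  46.8 143. ]
 [111.1  -7.   45.5 172. ]
 [111.2  -0.8  46.7 148. ]
 [112.7   8.8  45.7 155. ]
 [112.8  11.8  42.6 195. ]
 [113.2   5.9  45.6 153. ]
 [114.2   0.   45.4 151. ]
 [114.4   3.1  46.  158. ]
 [114.9  -2.9  45.4 144. ]
 [115.1  -5.9  45.  146. ]
 [116.6   9.9  45.1 164. ]
 [116.8   6.8  44.7 169. ]
 [116.8   3.8  44.2 152. ]
 [116.9  -2.4  43.3 129. ]
 [117.4  -5.3  43.2 126. ]
 [117.4   0.9  44.2 141. ]
 [117.6  -8.4  42.8 111. ]]
28.5667
```

The averaged depth gives the paddle a clean slope of about 0.33 rad, falling from 51 to 44 mm at its end, so the switch is fully down. Next is the lever.

```bash
python3 - <<'E'
from h import *
np.set_printoptions(precision=1,suppress=True)
q=quats([-.999,-.039],35)[1]
o=get_obs();servo_line([*o['tcp_pos'][:2],330],v=200)
movep([480,127,300],q)
servo_line([560.5,129.5,205],v=150)
f=get_obs();print(f['tcp_pos'],f['force'],f['clock'])
for i in range(6):
    r=servo_line([560.5,129.5,97],v=25,guard=7); f=get_obs();print(r,f['tcp_pos'],f['force'])
    sleep(.25); f=get_obs();print(f['tcp_pos'],f['force'],f['clock'])
    if f['force'][2]>5 or not r: break
c=cap('scene','s6');b=c['image'][90:250,190:390,::-1]; cv2.imwrite('pics/c6.png',cv2.resize(b,None,fx=3.5,fy=3.5,interpolation=cv2.INTER_CUBIC))
E
```

```text
Traceback (most recent call last):
workcell.MotionError: the arm cannot take that pose within its joint ranges
```

```bash
python3 - <<'E'
from h import *
np.set_printoptions(precision=2,suppress=True)
print(get_obs()['tcp_pos'],get_obs()['joints'])
for d in(35,38):
  q=quats([-.999,-.039],d)[1]
  for p in([520,128,300],[540,128,260],[540,129,230],[560,129.5,205],[560,129.5,97]):print(d,p,inverse_kinematics(p,q))
for p in([430,60,340],[430,110,330]):
  for d in(0,15): print(p,d,inverse_kinematics(p,quats([-.999,-.039],d)[1]))
E
```

```text
[ 386.56 -232.13  328.88] [-0.1  -0.36  0.69  1.92 -0.18  1.32 -0.42]
35 [520, 128, 300] [-0.56 -0.36  0.04  2.12  0.38  0.85  0.92]
35 [540, 128, 260] [-0.17 -0.27 -0.25  2.15  0.24  0.7   1.03]
35 [540, 129, 230] [-0.18 -0.25 -0.26  2.19  0.28  0.64  0.98]
35 [560, 129.5, 205] [-0.2  -0.18 -0.23  2.19  0.34  0.58  0.93]
35 [560, 129.5, 97] [-0.07 -0.01 -0.38  2.3   0.7   0.36  0.55]
38 [520, 128, 300] [-0.33 -0.37 -0.15  2.16  0.31  0.77  0.96]
38 [540, 128, 260] [ 0.38 -0.35 -0.69  2.17 -0.05  0.61  1.29]
38 [540, 129, 230] [ 0.25 -0.3  -0.62  2.22  0.1   0.54  1.14]
38 [560, 129.5, 205] [-0.1  -0.2  -0.33  2.23  0.38  0.51  0.89]
38 [560, 129.5, 97] [ 0.17 -0.01 -0.63  2.33  0.91  0.32  0.34]
[430, 60, 340] 0 [-0.86 -0.21  0.52  1.77  0.11  1.55  1.26]
[430, 60, 340] 15 [-0.28 -0.35 -0.01  1.93  0.06  1.31  1.31]
[430, 110, 330] 0 [-0.8  -0.16  0.39  1.77  0.06  1.52  1.2 ]
[430, 110, 330] 15 [-0.18 -0.32 -0.19  1.93  0.03  1.28  1.24]
```

```bash
python3 - <<'E'
from h import *
np.set_printoptions(precision=1,suppress=True)
L=[-.999,-.039];q=quats(L,35)[1]
movep([430,110,330],quats(L,15)[1])
movep([525,128,290],q)
servo_line([560.5,129.5,200],v=150)
f=get_obs();print(f['tcp_pos'],f['force'],f['clock'])
for i in range(6):
    r=servo_line([560.5,129.5,97],v=25,guard=7); f=get_obs();print(r,f['tcp_pos'],f['force'])
    sleep(.25); f=get_obs();print(f['tcp_pos'],f['force'],f['clock'])
    if f['force'][2]>5 or not r: break
c=cap('scene','s6');b=c['image'][90:250,190:390,::-1]; cv2.imwrite('pics/c6.png',cv2.resize(b,None,fx=3.5,fy=3.5,interpolation=cv2.INTER_CUBIC))
E
```

```text
[561.  129.7 201.2] [ 0.1  0.7 -0.4] 32.025
True [561.  129.5 105.5] [-4.5 -0.4  7.7]
[561.  129.5 105.5] [-3.6 -1.   6.6] 35.5667
```

View pics/c6.png

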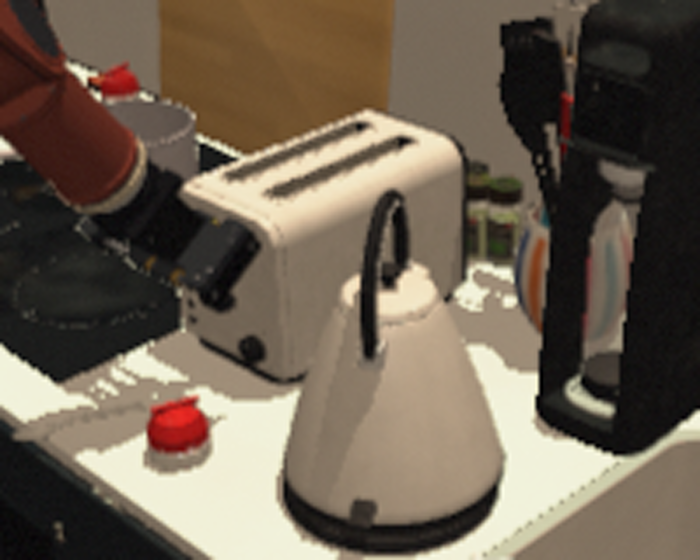

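The crop shows the bread sunk below the slots at (300,170), with the fingertip stopped at the predicted depth. The kettle and the egg timer look unmoved.

```bash
python3 - <<'E'
from h import *
np.set_printoptions(precision=1,suppress=True)
servo_line([559,129.5,125],v=40)
servo_line([525,128,290],v=150)
movep([430,110,330],quats([-.999,-.039],15)[1])
c=capture('scene');a=np.load('pics/scene0.npz')
P,Q=cloud(a),cloud(c)
for n,v in(('lever region',(158,250)),):
    print(n,P[v],Q[v])
for A in(P,Q):
    B=A.reshape(-1,3);K=B[(np.hypot(B[:,0]-549,B[:,1]+133)<110)&(B[:,2]>45)&(B[:,2]<165)];T=B[(B[:,2]>150)&(B[:,2]<199)&(B[:,0]>560)&(B[:,0]<720)&(B[:,1]>30)&(B[:,1]<230)]
    print(K.mean(0),len(K),np.percentile(T,5,axis=0),len(T))
f=get_obs();print(f['clock'],f['force'])
sleep(.5);print(sign_off())
E
```

```text
lever region [548.4 116.2 167.9] [572.9 151.  146.9]
[ 511.4 -174.3  103. ] 2325 [569.3  52.8 154.9] 1241
[ 509.  -176.6  101.2] 2265 [569.9  52.6 154.7] 1326
38.15 [-0.6 -0.5 -0.7]
the job is handed in; nothing more can be done
None
```

I pressed the kettle's lid shut, pressed its switch down and pushed the toaster's lever all the way down, in that order. Each push was gentle (under about 18 N) and ended at a firm stop; the hand was then moved clear and the job handed in at about 39 s, but no verdict came back.

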